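Hold the hose-reel swing arm in its pivot bracket for the pin

ROBOT

A 6-joint arm with a two-finger parallel gripper is mounted at the origin on the work surface. World frame = base frame: x ahead of the robot, y to its left, z up, the work surface at z = 0. Lengths are in mm, angles in rad, forces in N, time in s.
With the tool pointing down it reaches from about 400 to 925 mm from the base axis. Payload 12.5 kg.
Tool frame: the origin (TCP) lies on the centre line of the jaws, within the pads' length; the fingertips stand 14 mm ahead of it and the grasp point (between the pads) lies 5 mm behind it; z points along the fingers, y is the direction in which the jaws open and shut (so a half turn about z gives the same grasp; the last joint's range is limited). The gripper opens to 95 mm and grips with 3 to 60 N. Pads are 20 mm wide; open, the fingers measure 119 mm over their backs; the gripper's body (75 mm by 180 mm) begins 59 mm behind the grasp point.
Start: joints at [-1.353, 0.491, 1.559, -0, 1.092, -0.106], TCP at [198.881, -592.533, 195.761] pointing down, gripper open.
Joint ranges: [-3.1, 3.1], [-0.84, 2.19], [0.05, 2.79], [-1.13, 4.28], [0.06, 2.93], [-2.69, 2.69]. Speed limits (rad/s): [2.22, 2.22, 2.79, 3.14, 3.14, 3.14].

INTERFACE

Orientations are given as [roll, pitch, yaw] about the fixed x, y, z axes, in that order (R = Rz(yaw) Ry(pitch) Rx(roll)).
In Python, from cell import * gives the robot as it stands.
- The arm moves only by the tool play_rows, never from a script. Its argument "moves" is a list of rows, each a list of 7 numbers: the shift along the tool's x, y, z in m, then the turn, a rotation vector about the tool's x, y, z in rad, then the opening in per cent of the stroke, from 0 (shut) to 100 (fully open). In form: [[tx, ty, tz, ax, ay, az, claw], ...]. A call has 1 to 8 rows; each row shifts and turns the pose as measured when the row begins, along the tool's axes as they then stand; what a row does not reach is not made up. A row lasts 1/10 s, in which the tool goes at most 50 mm and 8.59 degrees, less where a joint would pass 70% of its speed; a pose out of reach is approached as far as the arm can. A call is refused whole if a number of a shift passes 0.05 or a number of a turn 0.15, either way. A call with a gripper value outside its range is refused whole. The fingers move at their own pace and stop on an object; the grip force is fixed at half the most. Time passes only in rows, so rows that do not move let the fingers close. It gives the time, the measured TCP pose, the force and the opening at its end, in the units of the state.
- state(): the state, without advancing time (a new reading comes with each control period).
- read_camera(name): name is "scene" or "top"; returns a dict with "img" (400x640x3 uint8, red, green, blue), "fx", "fy", "cx", "cy" (pixels), "k1" (the pictures are not rectified: a ray, as slopes to the right and down, at radius r is drawn at 1 + k1 r^2 times it, then the intrinsics apply), "R" (3x3) and "t" (3): a world point X has camera coordinates R X + t. Camera axes: x right, y down, z forward; pixel columns grow to the right and rows downward; lengths in mm; the calibration is good to about 2 mm. A picture is of the moment at which its call begins. There is no depth.
- job_done(): hands the job in, once; it reports no verdict.
The state is a dict: "t": time; "joints": joint angles; "qvel": joint speeds; "tau": joint torques, N m; "eef_pos": TCP position; "tcp_rot": TCP orientation; "ft_force": force on the tool from outside, world axes, zero at the start; "moment": the same for the moment, N m; "opening": opening from 0.0 (shut) to 1.0 (fully open).
Only numpy, scipy, OpenCV 4.12 (cv2) and the standard library are available. Lean on these libraries where they do the work, as an engineer would, in place of code of your own. Each camera call takes 0.05 s, during which the arm holds its last target.

TASK

The hose reel's pivot bracket is already screwed to the post. From the three swing arms standing on the bench pick the one whose sleeve fits properly between the bracket's two knuckles, neither too long nor sloppily short, ease its sleeve in between them without forcing it, and line up the holes so that the pin could drop straight down through all three. Finish while still holding the arm steady there in the gripper, and leave the other two arms and everything else on the bench where they are.

Things in the scene. Friction and masses are not known exactly. Their poses are not given: they have to be found in the camera images.
- swing_mid: Grey swing arm standing upright. Sleeve 48 mm long (36 mm outside, 18 mm bore), axis along z at x = +85 mm. Flat bar 10 mm thick (y), 30 mm high, middle at z = 24 mm, from x = -70 to +67. Flange 6 x 54 mm, 48 high, at x = -73. Origin under the bar's middle, on the bench; x to the sleeve, z up. It is the one that fits; about 0.3 kg, balance point near x = +20 mm; grip the bar across its thickness.
- swing_short: Grey swing arm standing upright. Sleeve 36 mm long (36 mm outside, 18 mm bore), axis along z at x = +85 mm. Flat bar 10 mm thick (y), 30 mm high, middle at z = 18 mm, from x = -70 to +67. Flange 6 x 54 mm, 36 high, at x = -73. Origin under the bar's middle, on the bench; x to the sleeve, z up. Look-alike, too short: leave alone.
- swing_long: Grey swing arm standing upright. Sleeve 60 mm long (36 mm outside, 18 mm bore), axis along z at x = +85 mm. Flat bar 10 mm thick (y), 30 mm high, middle at z = 30 mm, from x = -70 to +67. Flange 6 x 54 mm, 60 high, at x = -73. Origin under the bar's middle, on the bench; x to the sleeve, z up. Look-alike, too long to enter: leave alone.
- swing_mid_bore_low (a point): Centre of the bore at the lower end of swing_mid's sleeve (body frame 85, 0, 0 mm); axes as the body.
- swing_mid_bore_top (a point): Centre of the bore at the upper end of swing_mid's sleeve (body frame 85, 0, 48 mm); axes as the body.
- bracket: Fixed timber post 90 x 90 x 170 mm high with a galvanised bracket on its front, which looks along the body's -x (to the robot's right, more or less). Origin: centre of the post's foot, on the bench. Wall plate 80 mm wide, face at x = -51 mm. Two upright tube knuckles, 36 mm outside, 18 mm bore, on one axis at x = -95 mm, y = 0: lower z = 38 to 60 mm, upper z = 112 to 134 mm.
- bracket_axis (a point): On the axis of the knuckle holes, mid-gap, 86 mm above the bench; axes as the bracket. The 52 mm gap is open to -x and both sides. Its rigid back is a shallow hollow (a flat and two 45 degree faces, 19 mm from the axis, mouth 33 mm wide): a sleeve pushed in along +x meets it about 1 mm past exact line-up. The 48 mm sleeve has 2 mm to spare above and below when centred.
- pin: Steel hinge pin, 14 mm thick, lying flat: shaft 125 mm along x, bent end 45 mm along +y at its +x end. Origin on the bench below the shaft's middle. Somebody else will fit it later; leave it alone.
- splitter: Brass Y hose splitter with two black levers, about 105 x 80 x 45 mm, lying; origin under its body. Leave alone.
- nozzle: Black hose spray gun with a blue trigger lying on its side, about 205 x 60 x 55 mm, head towards +x; origin under it. Leave alone.
- coupling: Brass hose coupling with hexagonal ends and a spring guard, 110 mm along x, 34 mm thick; origin below its middle. Leave alone.
- wrench: Steel wrench lying along its x, handle to -x; origin under it. Leave alone.
Not all that is in view belongs to the job. What is shaped like the swing_mid but red is not meant.

How it is judged (in metres and radians):
On the way, in this order (a step that is already met when the one before it is completed fails the run):
1. the fitting arm is lifted off the bench in the gripper (height (world z) of swing_mid above 0.03 m and contact force between the fingers and swing_mid above 2 N), for 0.2 s.
2. its sleeve stands between the knuckles with the holes lined up, held for a second (horizontal distance between each of swing_mid_bore_top, swing_mid_bore_low and bracket_axis below 0.004 m and z of swing_mid_bore_low in the frame of bracket_axis above -0.0285 m and z of swing_mid_bore_top in the frame of bracket_axis below 0.0285 m and contact force between the fingers and swing_mid above 2 N), for 1 s.
At the end, for the whole second after the job is handed in: The 48 mm arm is held in the gripper (more than 2 N on it), off the bench and still, its sleeve between the bracket's knuckles, both ends of its bore within 4 mm of the bracket's hole axis (the 14 mm pin would pass the 18 mm bores), pressing on the bracket with less than 20 N (all of step 2 and height (world z) of swing_mid above 0.05 m and linear speed of swing_mid below 0.02 m/s and contact force between swing_mid and bracket below 20 N); the arm keeps its last pose, push and grip.
It fails at once if one of the two wrong arms is moved by more than 20 mm (distance of any of swing_short, swing_long from where it was at the start of the episode above 0.02 m).
It fails at once if the pin, splitter, nozzle, coupling or wrench is moved by more than 30 mm (distance of any of pin, splitter, nozzle, coupling, wrench from where it was at the start of the episode above 0.03 m).
It fails at once if the arm is forced against the bracket with more than 40 N (contact force between swing_mid and bracket above 40 N).
It also fails if it takes over 51 s, if anything falls off the work surface, if the arm or the gripper's body presses on something with over 40 N, if the wrist force passes 120 N, or if a joint passes its speed limit or range.

## Working session

There is one attempt and no reset: what is moved stays moved. The work goes in short steps, Python scripts to look and compute and a tool call to move; the robot and the scene stay as the last step left them, time stands still between calls to the robot, and variables do not carry over. Pictures are saved under pics/ and viewed, and the job is handed in when it is done.

Besides the shell and the picture viewer there is one more tool, called after ">>>" as name(argument=value, ...), one argument or row to a line, values as JSON. play_rows: Moves the arm, as the interface text tells. Its arguments: {"type":"object","properties":{"moves":{"type":"array"}},"required":["moves"]}

```bash
mkdir -p pics
python3 - <<'E'
from cell import *
import cv2
for n in ("scene","top"):
    c=read_camera(n); cv2.imwrite(f"pics/{n}0.png",c["img"][:,:,::-1])
    print(n,c["fx"],c["fy"],c["cx"],c["cy"],c["k1"],c["R"],c["t"])
print(state())
E
```

```text
scene 363.8195862352958 363.8195862352958 322.1547675666524 201.785719730669 -0.018912610865632288 [[ 6.21300626e-01  7.83572164e-01  4.43750008e-04]
 [ 5.02871450e-01 -3.98296353e-01 -7.67124709e-01]
 [-6.00920824e-01  4.76838211e-01 -6.41497844e-01]] [-315.22017956 -181.6606581  1534.8598144 ]
top 502.20686742037117 502.20686742037117 321.73458656904813 195.54354591673146 -0.016435259832325848 [[-0.0089763  -0.99990749 -0.01021974]
 [-0.98206715  0.01073993 -0.18822532]
 [ 0.18831766  0.0083469  -0.9820727 ]] [  49.38539189  477.7957871  1452.18420337]
{'t': 0.1, 'joints': array([-1.35257520e+00,  4.91471961e-01,  1.55936752e+00,  1.74623671e-05,
        1.09170345e+00, -1.05590410e-01]), 'qvel': array([-0.00088407, -0.00153117, -0.00137402,  0.00084033, -0.00145755,
       -0.00073267]), 'tau': array([ 4.16965588e-03, -6.13621545e+01, -2.58605468e+01,  6.94173295e-02,
        4.70330066e-02, -4.03465754e-05]), 'eef_pos': array([ 198.84688096, -592.28880667,  195.24439391]), 'tcp_rot': array([-3.14064929e+00, -1.15557151e-04,  3.23803421e-01]), 'ft_force': array([ 0.00885888, -1.01253678, -0.48157131]), 'moment': array([-0.00108131,  0.01055657, -0.00341978]), 'opening': 0.9994937750559733}
```

View pics/scene0.png

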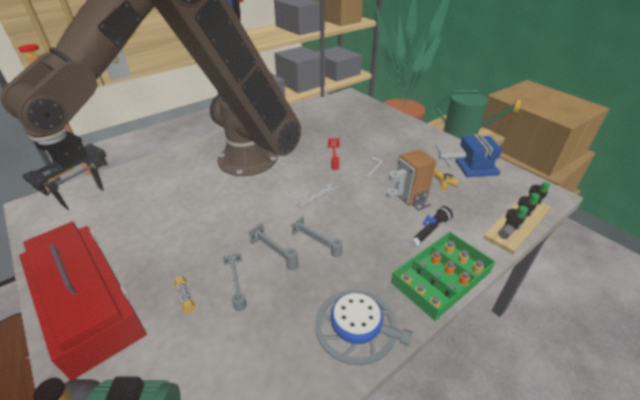

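View pics/top0.png

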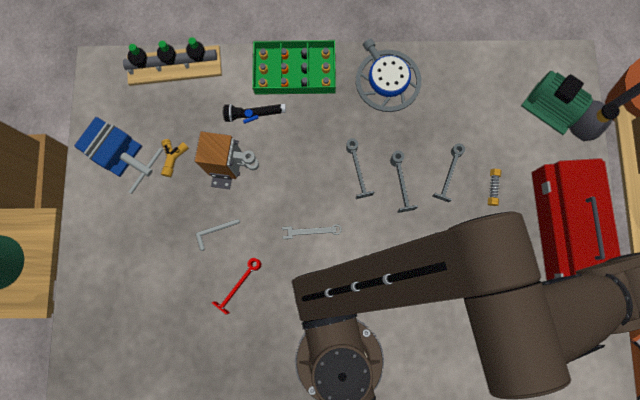

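The top picture shows three grey arms, with sleeves at about (352,147), (397,157) and (458,150). The bracket knuckles are at about (248,160) and the red decoy is at (235,285). Next I'll enlarge these areas.

Run:
```python
import cv2
t=cv2.imread("pics/top0.png"); s=cv2.imread("pics/scene0.png")
def crop(i,x0,y0,x1,y1,f,n): cv2.imwrite(n,cv2.resize(i[y0:y1,x0:x1],None,fx=f,fy=f,interpolation=cv2.INTER_CUBIC))
crop(t,335,130,475,220,5.7,"pics/tA.png")
crop(s,215,205,355,315,5.4,"pics/sA.png")
crop(t,185,120,275,195,8,"pics/tB.png")
crop(s,370,140,470,215,8,"pics/sB.png")
```

```text
(no output)
```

View pics/tA.png

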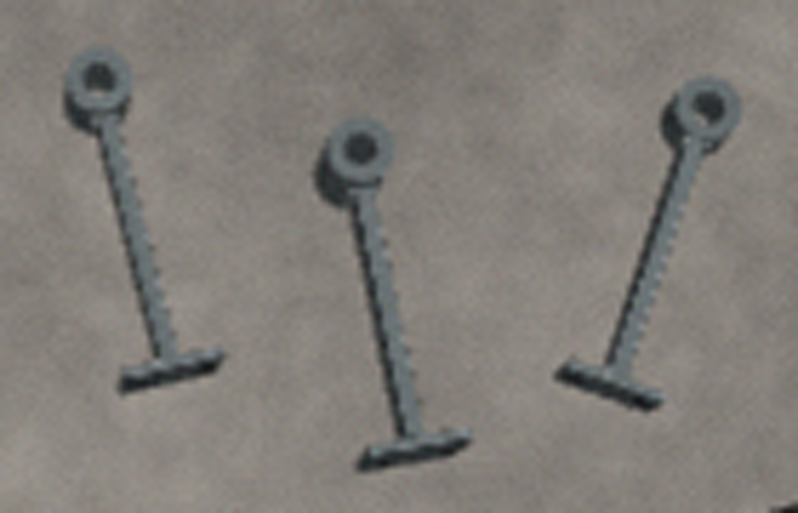

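View pics/sA.png

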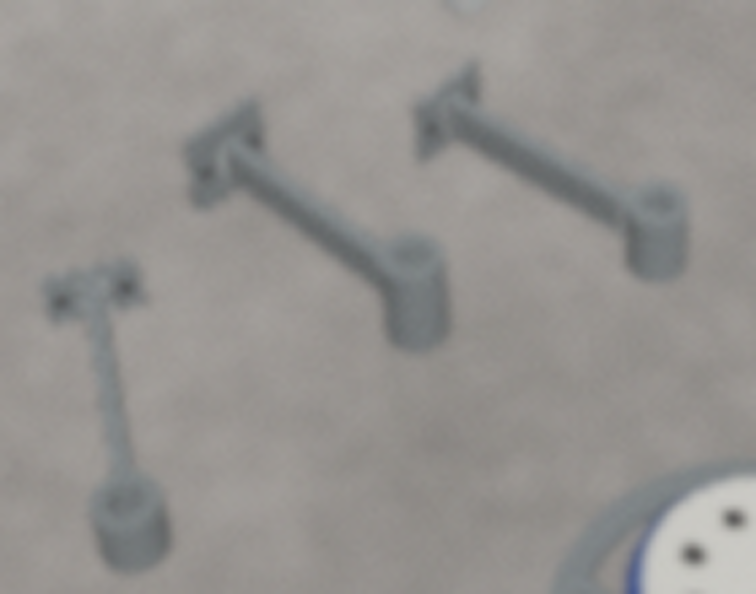

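View pics/tB.png

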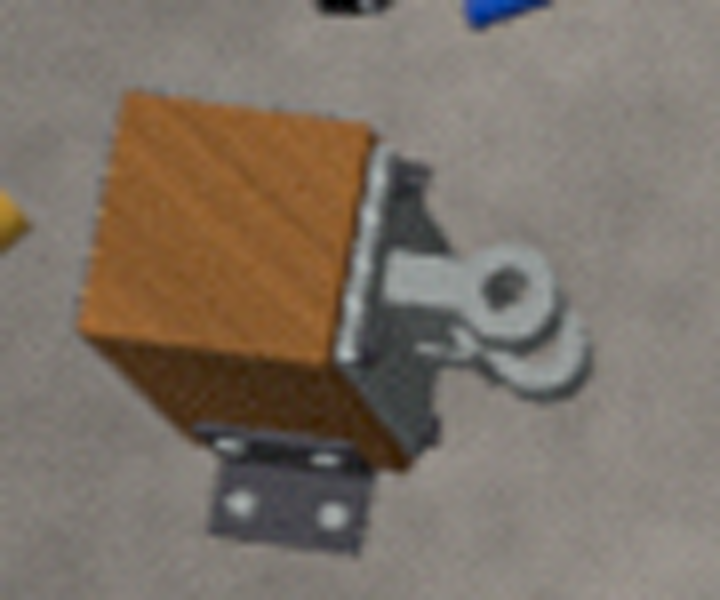

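View pics/sB.png

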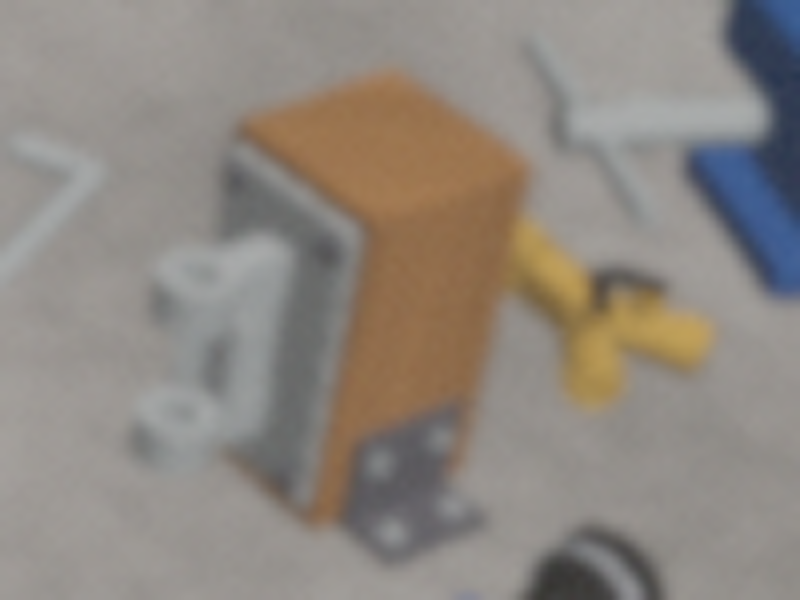

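Judging by apparent sleeve height in the scene picture (about 12, 16 and 10 px), A (left in top) is mid, B (middle) is long and C (right) is short. I'll check this with a pose fit over both cameras for each candidate height.

```bash
cat > h.py <<'E'
import numpy as np
from scipy.optimize import least_squares
K={}
def cam(n,c=None):
    return K[n]
K["scene"]=dict(f=363.8195862,cx=322.1547676,cy=201.7857197,k1=-0.0189126,R=np.array([[6.21300626e-01,7.83572164e-01,4.43750008e-04],[5.02871450e-01,-3.98296353e-01,-7.67124709e-01],[-6.00920824e-01,4.76838211e-01,-6.41497844e-01]]),t=np.array([-315.22017956,-181.6606581,1534.8598144]))
K["top"]=dict(f=502.206867,cx=321.734587,cy=195.543546,k1=-0.01643526,R=np.array([[-0.0089763,-0.99990749,-0.01021974],[-0.98206715,0.01073993,-0.18822532],[0.18831766,0.0083469,-0.9820727]]),t=np.array([49.38539189,477.7957871,1452.18420337]))
def proj(n,X):
    c=K[n]; P=np.atleast_2d(X)@c["R"].T+c["t"]; s=P[:,:2]/P[:,2:]
    s=s*(1+c["k1"]*(s**2).sum(1,keepdims=True)); return s*c["f"]+[c["cx"],c["cy"]]
def uncrop(p,off,f): return (np.asarray(p,float)+.5)/f-.5+np.array(off)
def fit(obs,x0):
    # obs: list (cam, uv, body pt)
    def r(q):
        c,s=np.cos(q[2]),np.sin(q[2]); R=np.array([[c,-s,0],[s,c,0],[0,0,1]])
        return np.concatenate([(proj(n,R@np.array(b,float)+[q[0],q[1],0])[0]-uv) for n,uv,b in obs])
    s=least_squares(r,x0,x_scale=[100,100,1]); return s.x,s.fun.reshape(-1,2),np.sqrt((s.fun**2).mean())
E
python3 - <<'E'
from h import *
T=lambda p:uncrop(p,(335,130),5.7); S=lambda p:uncrop(p,(215,205),5.4)
# bore top centre, sleeve bottom centre (scene), flange top corners (outer x=-76)
D={'A':dict(b=(99,76),sb=(662,203),fl=[(121,381),(224,354)],sf=[(418,104),(474,64)]),
   'B':dict(b=(360,148),sb=(414,250),fl=[(358,460),(470,434)],sf=[(187,150),(257,103)]),
   'C':dict(b=(708,106),sb=(127,497),fl=[(557,368),(661,400)],sf=[(45,283),(133,265)])}
for k,d in D.items():
  for h in (36,48,60):
    obs=[("top",T(d['b']),(85,0,h)),("scene",S(d['sb']),(85,0,h)),
     ("top",T(d['fl'][0]),(-73,27,h)),("top",T(d['fl'][1]),(-73,-27,h))]
    x,f,e=fit(obs,[600,-100,0]); print(k,h,x.round(2),round(e,2),f[:2].round(2).tolist())
T=lambda p:uncrop(p,(185,120),8); S=lambda p:uncrop(p,(370,140),8)
obs=[("top",T((507,288)),(-95,0,134)),("scene",S((203,273)),(-95,0,134)),("scene",S((183,413)),(-95,0,60)),
("top",T((125,92)),(45,45,170)),("top",T((372,126)),(-45,45,170)),("top",T((80,330)),(45,-45,170)),("top",T((332,362)),(-45,-45,170)),
("scene",S((395,70)),(45,-45,170)),("scene",S((530,163)),(45,45,170))]
for g in (0,1.57,3.1,-1.57):
  x,f,e=fit(obs,[650,250,g]); print(x.round(3),round(e,2),f.round(1).tolist())
  q=x;print("axis",q[0]-95*np.cos(q[2]),q[1]-95*np.sin(q[2]))
E
```

```text
A 36 [ 5.5502e+02 -6.6720e+01  2.5000e-01] 1.11 [[-1.05, 1.81], [-0.3, 2.19]]
A 48 [ 5.5424e+02 -6.7080e+01  2.3000e-01] 0.59 [[-0.19, 0.79], [-0.79, -0.33]]
A 60 [ 5.5343e+02 -6.7430e+01  2.1000e-01] 1.3 [[0.65, -0.23], [-1.29, -2.91]]
B 36 [ 5.0928e+02 -1.9666e+02  1.9000e-01] 2.45 [[-2.28, 2.83], [0.83, 5.55]]
B 48 [ 5.0898e+02 -1.9606e+02  1.7000e-01] 1.44 [[-1.38, 1.79], [0.29, 2.97]]
B 60 [ 5.0864e+02 -1.9544e+02  1.5000e-01] 0.69 [[-0.49, 0.75], [-0.24, 0.33]]
C 36 [ 5.4099e+02 -3.4173e+02 -3.8000e-01] 0.56 [[-0.51, 0.9], [0.01, -0.01]]
C 48 [ 5.4093e+02 -3.4034e+02 -3.9000e-01] 1.31 [[0.19, -0.13], [-0.39, -2.99]]
C 60 [ 5.4084e+02 -3.3893e+02 -3.9000e-01] 2.49 [[0.9, -1.17], [-0.79, -6.03]]
[594.733 346.011   1.355] 16.1 [[0.0, 1.8], [-1.5, -0.5], [-1.7, -0.8], [-6.9, 28.4], [-6.4, 30.5], [6.8, -31.7], [6.3, -29.5], [18.2, 12.5], [-15.4, -11.9]]
axis 574.3815333716915 253.21692513049354
[594.729 346.012   1.355] 16.1 [[0.0, 1.8], [-1.5, -0.5], [-1.7, -0.7], [-6.9, 28.4], [-6.4, 30.5], [6.8, -31.7], [6.3, -29.5], [18.2, 12.5], [-15.4, -11.9]]
axis 574.3953579792957 253.21391550392076
[594.729 346.012   1.355] 16.1 [[0.0, 1.8], [-1.5, -0.5], [-1.7, -0.7], [-6.9, 28.4], [-6.4, 30.5], [6.8, -31.7], [6.3, -29.5], [18.2, 12.5], [-15.4, -11.9]]
axis 574.3963886880487 253.2136910809823
[594.733 346.011   1.355] 16.1 [[0.0, 1.8], [-1.5, -0.5], [-1.7, -0.8], [-6.9, 28.4], [-6.4, 30.5], [6.8, -31.7], [6.3, -29.5], [18.2, 12.5], [-15.4, -11.9]]
axis 574.3790031977761 253.2174763007826
```

Identity is confirmed: A is 48, B is 60 and C is 36. I paired the bracket's corners wrongly (body y points to world -x), so I'll redo that fit with an overlay.

Run:
```python
from h import *
import cv2
T=lambda p:uncrop(p,(185,120),8); S=lambda p:uncrop(p,(370,140),8)
obs=[("top",T((507,288)),(-95,0,134)),("scene",S((203,273)),(-95,0,134)),("scene",S((183,413)),(-95,0,60)),
("top",T((125,92)),(45,-45,170)),("top",T((372,126)),(-45,-45,170)),("top",T((80,330)),(45,45,170)),("top",T((332,362)),(-45,45,170)),
("scene",S((395,70)),(45,45,170)),("scene",S((530,163)),(45,-45,170))]
x,f,e=fit(obs,[650,250,1.5]); print(x.round(3),round(e,2),f.round(1).tolist())
q=x;print("axis",q[0]-95*np.cos(q[2]),q[1]-95*np.sin(q[2]))
T2=lambda p:uncrop(p,(335,130),5.7); S2=lambda p:uncrop(p,(215,205),5.4)
obs=[("top",T2((99,76)),(85,0,48)),("scene",S2((662,203)),(85,0,48)),("top",T2((121,379)),(-73,27,48)),("top",T2((224,355)),(-73,-27,48)),
("scene",S2((418,104)),(-76,-27,48)),("scene",S2((474,64)),(-76,27,48))]
obs2=obs[:4]+[("scene",S2((418,104)),(-73,-27,48)),("scene",S2((474,64)),(-73,27,48))]
for o in (obs,obs2): 
  a,f,e=fit(o,[555,-67,.23]); print(a.round(3),round(e,2),f.round(1).tolist())
np.save("fit.npy",np.array([a,x]))
def ring(c,r,z): 
  t=np.linspace(0,2*np.pi,40); return np.c_[c[0]+r*np.cos(t),c[1]+r*np.sin(t),0*t+z]
def body(q,P):
  c,s=np.cos(q[2]),np.sin(q[2]); R=np.array([[c,-s,0],[s,c,0],[0,0,1]]); return P@R.T+[q[0],q[1],0]
def box(x0,x1,y0,y1,z): return np.array([[x0,y0,z],[x1,y0,z],[x1,y1,z],[x0,y1,z],[x0,y0,z]],float)
LA=[ring((85,0),18,48),ring((85,0),9,48),ring((85,0),18,0),box(-76,-70,-27,27,48),box(-76,-70,-27,27,0),box(-70,67,-5,5,39)]
LB=[ring((-95,0),18,134),ring((-95,0),9,134),ring((-95,0),18,60),ring((-95,0),18,38),box(-45,45,-45,45,170),box(-45,45,-45,45,0)]
for n,off,fs,w,name in (("top",(335,130),8,(60,75),"a"),("scene",(285,205),10,(70,60),"a"),("top",(185,120),8,(90,75),"b"),("scene",(370,140),8,(100,75),"b")):
  im=cv2.imread(f"pics/{n}0.png")[off[1]:off[1]+w[1],off[0]:off[0]+w[0]]; im=cv2.resize(im,None,fx=fs,fy=fs,interpolation=cv2.INTER_CUBIC)
  for L in (LA if name=="a" else LB):
    p=(proj(n,body(a if name=="a" else x,L))-np.array(off)+.5)*fs-.5
    cv2.polylines(im,[p.round().astype(int)],False,(0,0,255),1)
  cv2.imwrite(f"pics/ov_{n}_{name}.png",im)
A=cv2.imread("pics/ov_top_a.png");B=cv2.imread("pics/ov_scene_a.png")
c=np.zeros((600,480+700,3),np.uint8);c[:,:480]=A;c[:,480:]=B;cv2.imwrite("pics/ov_a.png",cv2.resize(c,None,fx=.67,fy=.67))
A=cv2.imread("pics/ov_top_b.png");B=cv2.imread("pics/ov_scene_b.png")
c=np.hstack([A,B]);cv2.imwrite("pics/ov_b.png",cv2.resize(c,None,fx=.52,fy=.52))
```

```text
[593.228 346.214   1.43 ] 0.51 [[0.4, -0.1], [-0.5, 0.3], [-0.7, 0.1], [-0.3, -0.5], [0.3, -0.8], [-0.4, 0.5], [-0.1, 0.6], [-0.2, -0.7], [1.1, -0.1]]
axis 579.8730613500111 252.15694628104518
[ 5.5535e+02 -6.6986e+01  2.2400e-01] 0.67 [[-0.2, 0.4], [-0.6, -0.1], [0.0, -1.0], [-0.5, -1.0], [-0.9, 0.0], [-0.1, -1.4]]
[ 5.54658e+02 -6.72730e+01  2.27000e-01] 0.58 [[-0.1, 0.7], [-0.7, -0.2], [0.2, -0.8], [-0.3, -0.8], [-0.4, 0.4], [0.4, -1.1]]
```

View pics/ov_a.png

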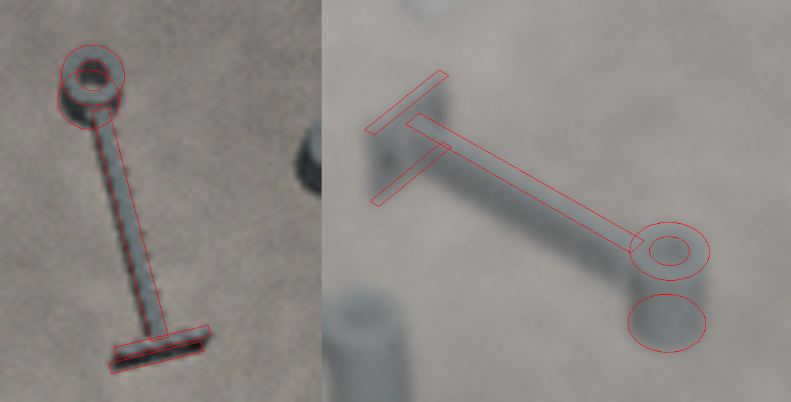

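View pics/ov_b.png

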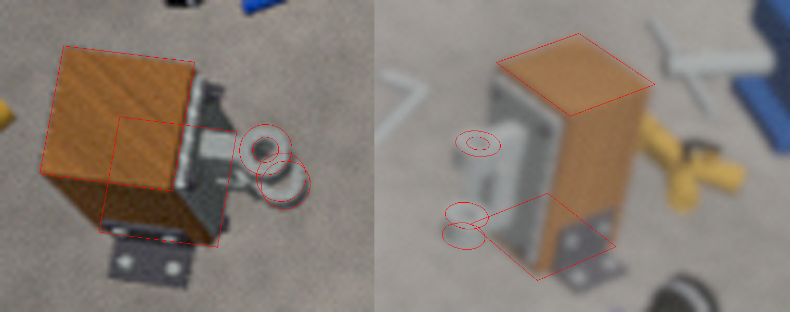

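The overlays match: arm A is at about (554.7, -67.2) with yaw 0.227, and the bracket axis is at about (580, 252) with yaw 1.43. I'll grip A at body x=+20, about (574, -63). First I fly there high.

>>> play_rows(
  moves=[
    [0.039, -0.0285, 0, 0, 0, 0, 100],
    [0.039, -0.0285, 0, 0, 0, 0, 100],
    [0.039, -0.0285, 0, 0, 0, 0, 100],
    [0.039, -0.0285, 0, 0, 0, 0, 100],
    [0.039, -0.0285, 0, 0, 0, 0, 100],
    [0.039, -0.0285, 0, 0, 0, 0, 100],
    [0.039, -0.0285, 0, 0, 0, 0, 100],
    [0.039, -0.0285, 0, 0, 0, 0, 100],
  ],
)

```text
t: 0.9
eef_pos: [425.7, -269.9, 192.6]
tcp_rot: [-3.138, 0.001, 0.314]
ft_force: [-0.1, -0.2, 0.1]
opening: 1.001
```

>>> play_rows(
  moves=[
    [0.034, -0.025, 0.013, 0, 0, 0.0145, 100],
    [0.034, -0.025, 0.013, 0, 0, 0.0145, 100],
    [0.034, -0.025, 0.013, 0, 0, 0.0145, 100],
    [0.034, -0.025, 0.013, 0, 0, 0.0145, 100],
    [0.034, -0.025, 0.013, 0, 0, 0.0145, 100],
    [0.034, -0.025, 0.013, 0, 0, 0.0145, 100],
    [0, 0, 0, 0, 0, 0, 100],
  ],
)

```text
t: 1.6
eef_pos: [587.5, -55.4, 111.3]
tcp_rot: [-3.138, 0.001, 0.229]
ft_force: [-0.2, 0.3, 0.0]
opening: 1.001
```

```bash
cat > goto.py <<'E'
import numpy as np
from scipy.spatial.transform import Rotation as Ro
def delta(s,p,rpy=None):
    R=Ro.from_euler('xyz',s["tcp_rot"]); d=R.inv().apply(np.array(p)-s["eef_pos"])
    w=(R.inv()*Ro.from_euler('xyz',rpy)).as_rotvec() if rpy is not None else None
    return d.round(2),None if w is None else w.round(4)
E
python3 - <<'E'
from cell import *
from goto import *
import cv2
c=read_camera("top"); cv2.imwrite("pics/top1.png",c["img"][:,:,::-1]);d=read_camera("scene"); cv2.imwrite("pics/scene1.png",d["img"][:,:,::-1])
s=state();print(s["eef_pos"],s["tcp_rot"],s["joints"],delta(s,[574.1,-62.8,23],[np.pi,0,.227]))
f=lambda i,x,y,w,h:cv2.resize(i[y:y+h,x:x+w],None,fx=6,fy=6,interpolation=cv2.INTER_CUBIC)
cv2.imwrite("pics/c1.png",np.hstack([f(c["img"],320,130,66,80),f(d["img"],280,190,66,80)])[:,:,::-1])
E
```

```text
[585.93599962 -58.1356487  112.57892795] [-3.13913417e+00  1.11630241e-03  2.27538801e-01] [-0.21191949  0.53541105  1.73643467  0.00228606  0.87180441  1.12986665] (array([-12.48,   2.09,  89.59]), array([-0.0025,  0.0011,  0.0005]))
```

View pics/c1.png

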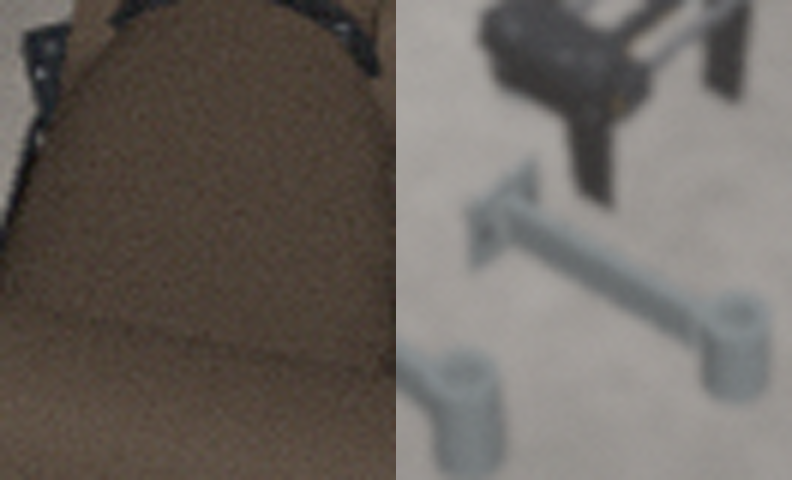

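The top view is hidden by the robot. In the scene crop the fingers straddle arm A's bar. Descending now.

>>> play_rows(
  moves=[
    [-0.006, 0.001, 0.02, 0, 0, 0, 100],
    [-0.0065, 0.001, 0.02, 0, 0, 0, 100],
    [0, 0, 0.02, 0, 0, 0, 100],
    [0, 0, 0.015, 0, 0, 0, 100],
    [0, 0, 0.008, 0, 0, 0, 100],
    [0, 0, 0, 0, 0, 0, 100],
  ],
)

```text
t: 2.3
eef_pos: [571.6, -69.2, 30.2]
tcp_rot: [-3.141, -0.002, 0.222]
ft_force: [0.1, 0.7, 0.9]
opening: 0.999
```

Run:
```python
from cell import *
from goto import *
import cv2
d=read_camera("scene")
s=state();print(s["eef_pos"],s["tcp_rot"],delta(s,[574.1,-62.8,23],[np.pi,0,.227]))
f=lambda i,x,y,w,h:cv2.resize(i[y:y+h,x:x+w],None,fx=8,fy=8,interpolation=cv2.INTER_CUBIC)
cv2.imwrite("pics/c2.png",f(d["img"],270,190,90,70)[:,:,::-1])
```

```text
[571.85280899 -69.23733417  30.78922875] [-3.14158633e+00 -2.49562387e-03  2.22032972e-01] (array([ 3.59, -5.78,  7.8 ]), array([-0.    , -0.0025, -0.005 ]))
```

View pics/c2.png

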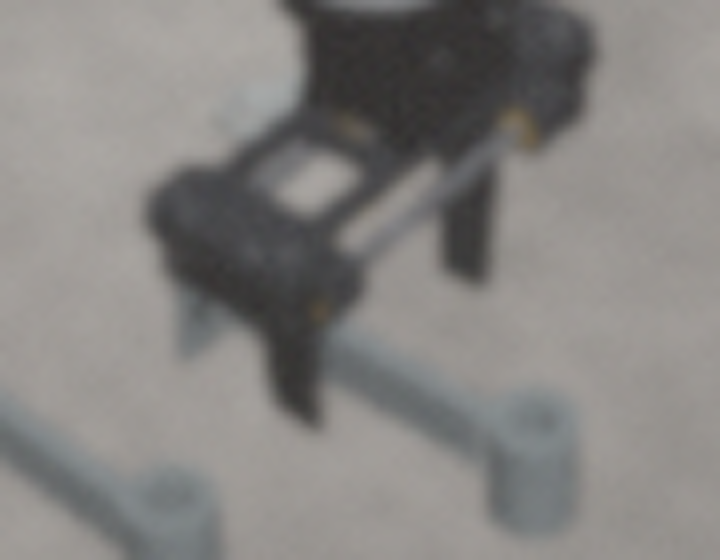

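>>> play_rows(
  moves=[
    [0.0018, -0.003, 0.004, 0, 0, -0.002, 100],
    [0.0018, -0.0028, 0.004, 0, 0, -0.003, 100],
    [0, 0, 0, 0, 0, 0, 100],
    [0, 0, 0, 0, 0, 0, 100],
  ],
)

```text
t: 2.75
eef_pos: [575.3, -62.9, 24.6]
tcp_rot: [3.14, -0.006, 0.227]
ft_force: [-0.5, 0.3, -0.3]
opening: 0.999
```

>>> play_rows(
  moves=[
    [-0.0005, 0, 0.001, 0, -0.006, 0, 100],
    [0, 0, 0, 0, 0, 0, 100],
  ],
)

```text
t: 2.95
eef_pos: [575.0, -62.8, 23.9]
tcp_rot: [3.14, 0.0, 0.228]
ft_force: [0.5, 0.1, -0.1]
opening: 1.002
```

>>> play_rows(
  moves=[
    [0, 0, 0, 0, 0, 0, 0],
    [0, 0, 0, 0, 0, 0, 0],
    [0, 0, 0, 0, 0, 0, 0],
    [0, 0, 0, 0, 0, 0, 0],
    [0, 0, 0, 0, 0, 0, 0],
    [0, 0, 0, 0, 0, 0, 0],
    [0, 0, 0, 0, 0, 0, 0],
    [0, 0, 0, 0, 0, 0, 0],
  ],
)

```text
t: 3.75
eef_pos: [575.0, -62.9, 24.0]
tcp_rot: [3.14, 0.0, 0.227]
ft_force: [0.2, 1.0, 0.2]
opening: 0.384
```

Run:
```python
from cell import *
s=state();print(s["eef_pos"],s["tcp_rot"],s["opening"]*95,s["ft_force"],s["moment"])
```

```text
[575.03861085 -62.91703897  23.97073213] [3.13961309e+00 1.06184205e-04 2.27485421e-01] 36.474709126042356 [0.16549372 0.95385188 0.19308439] [-0.02677595  0.06461616  0.02075764]
```

Still closing, so I'll wait.

>>> play_rows(
  moves=[
    [0, 0, 0, 0, 0, 0, 0],
    [0, 0, 0, 0, 0, 0, 0],
    [0, 0, 0, 0, 0, 0, 0],
    [0, 0, 0, 0, 0, 0, 0],
    [0, 0, 0, 0, 0, 0, 0],
    [0, 0, 0, 0, 0, 0, 0],
    [0, 0, 0, 0, 0, 0, 0],
    [0, 0, 0, 0, 0, 0, 0],
  ],
)

```text
t: 4.55
eef_pos: [575.0, -62.9, 23.9]
tcp_rot: [3.14, 0.0, 0.227]
ft_force: [0.1, 0.1, 0.1]
opening: 0.006
```

An opening of 0.6 mm is less than the 10 mm bar, so I need to look.

Run:
```python
from cell import *
import cv2
d=read_camera("scene");print(state()["opening"])
f=lambda i,x,y,w,h:cv2.resize(i[y:y+h,x:x+w],None,fx=8,fy=8,interpolation=cv2.INTER_CUBIC)
cv2.imwrite("pics/c3.png",f(d["img"],270,190,90,70)[:,:,::-1])
```

```text
0.006522247667354865
```

View pics/c3.png

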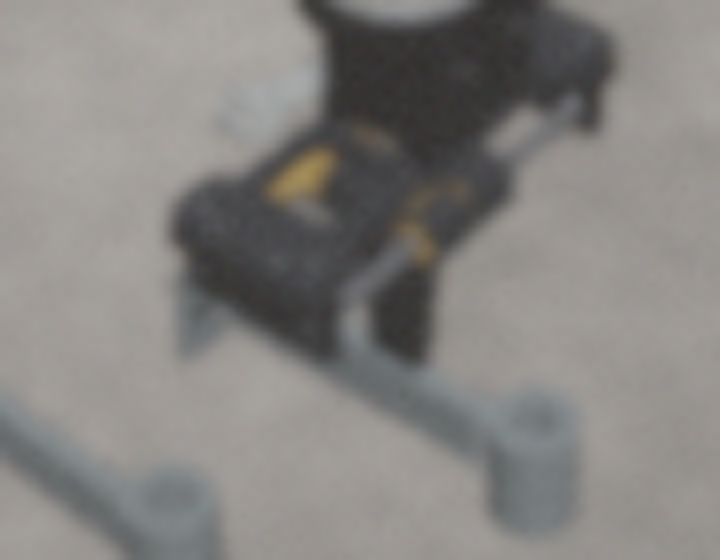

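Run:
```python
from cell import *
from h import *
import cv2
from scipy.spatial.transform import Rotation as Ro
s=state();R=Ro.from_euler('xyz',s["tcp_rot"]);print(s["eef_pos"],s["ft_force"])
im=cv2.imread("pics/c3.png"); im2=cv2.imread("pics/c2.png")
for y in (-5,0,5):
  for x in (-10,10):
    P=[s["eef_pos"]+R.apply([x,y,z]) for z in (-40,14)]
    p=((proj("scene",np.array(P))-[270,190]+.5)*8-.5).round().astype(int)
    cv2.line(im,tuple(p[0]),tuple(p[1]),(0,0,255) if y else (0,255,0),1)
cv2.imwrite("pics/c3b.png",im)
```

```text
[575.01717453 -62.8948937   23.94994581] [ 0.16805706  0.13529653 -0.18055929]
```

View pics/c3b.png

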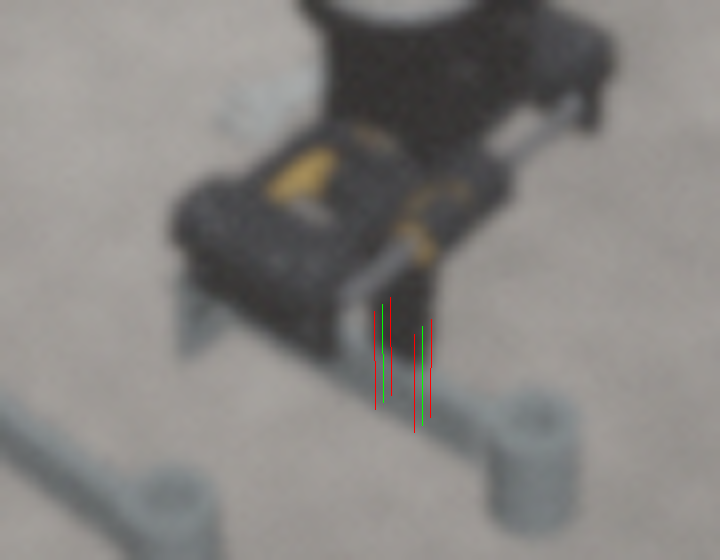

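Run:
```python
from h import *
import cv2
from scipy.spatial.transform import Rotation as Ro
R=Ro.from_euler('xyz',[np.pi,0,.222])
im=cv2.imread("pics/c2.png")
for y in (-47.5,-59.5,47.5,59.5):
  for x in (-10,10):
    P=[np.array([571.85,-69.24,30.8])+R.apply([x,y,z]) for z in (-40,14)]
    p=((proj("scene",np.array(P))-[270,190]+.5)*8-.5).round().astype(int)
    cv2.line(im,tuple(p[0]),tuple(p[1]),(0,0,255),1)
cv2.imwrite("pics/c2b.png",im)
```

```text
(no output)
```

View pics/c2b.png

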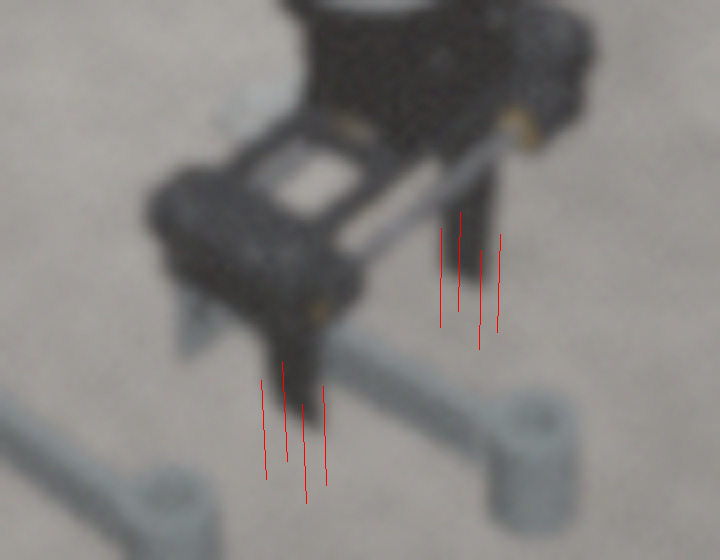

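The predicted tips lie about 65 crop px below the seen ones, so the fingers closed just above the bar (about 35 mm too high). I'll check this against the first picture.

Run:
```python
from h import *
import cv2
from scipy.spatial.transform import Rotation as Ro
def ov(img,off,wh,fs,pos,yaw,hw,out):
  R=Ro.from_euler('xyz',[np.pi,0,yaw]); im=cv2.imread(img)[off[1]:off[1]+wh[1],off[0]:off[0]+wh[0]]
  im=cv2.resize(im,None,fx=fs,fy=fs,interpolation=cv2.INTER_CUBIC)
  for y in hw:
   for x in (-10,10):
    P=[np.array(pos)+R.apply([x,y,z]) for z in (-40,14)]
    p=((proj("scene",np.array(P))-off+.5)*fs-.5).round().astype(int)
    cv2.line(im,tuple(p[0]),tuple(p[1]),(0,0,255),1)
  cv2.imwrite(out,im)
ov("pics/scene0.png",(10,130),(110,90),7,[198.85,-592.3,195.2],.324,(-47.5,47.5,-59.5,59.5),"pics/c0b.png")
ov("pics/scene1.png",(270,150),(90,80),7,[585.9,-58.1,112.6],.2275,(-47.5,47.5,-59.5,59.5),"pics/c1b.png")
```

```text
(no output)
```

View pics/c0b.png

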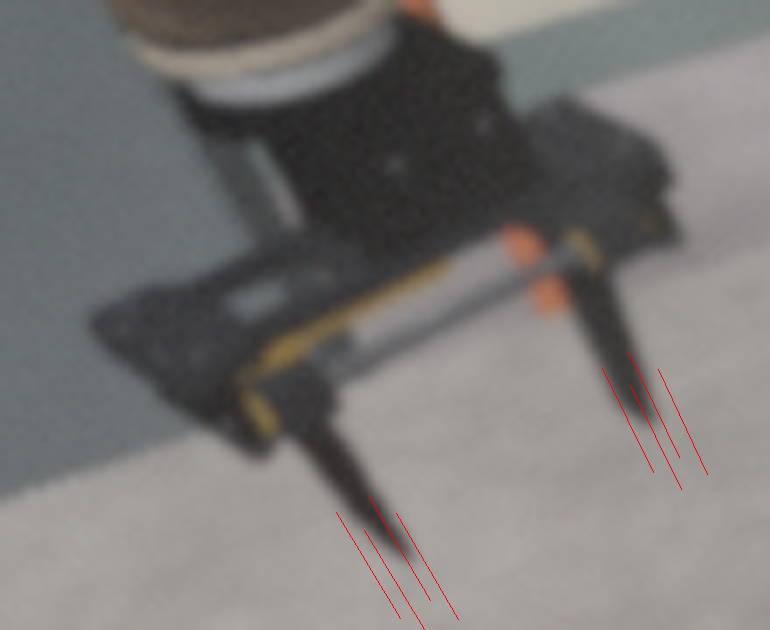

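View pics/c1b.png

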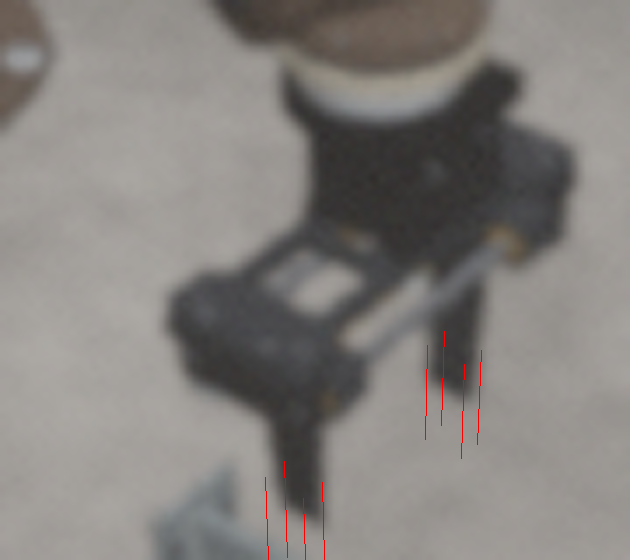

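The offset repeats at every pose, so the real tips sit about 33 mm behind the reported ones. That also explains why the jaws shut fully above an unmoved bar. I'll reopen, go down in steps and check force and picture.

>>> play_rows(
  moves=[
    [0, 0, 0, 0, 0, 0, 100],
    [0, 0, 0, 0, 0, 0, 100],
    [0, 0, 0, 0, 0, 0, 100],
    [0, 0, 0, 0, 0, 0, 100],
    [0, 0, 0, 0, 0, 0, 100],
    [0, 0, 0, 0, 0, 0, 100],
    [0, 0, 0, 0, 0, 0, 100],
    [0, 0, 0, 0, 0, 0, 100],
  ],
)

```text
t: 5.4
eef_pos: [575.0, -62.9, 24.0]
tcp_rot: [3.14, 0.0, 0.227]
ft_force: [0.4, -0.4, 0.8]
opening: 0.622
```

>>> play_rows(
  moves=[
    [0, 0, 0, 0, 0, 0, 60],
    [0, 0, 0.003, 0, 0, 0, 60],
    [0, 0, 0.003, 0, 0, 0, 60],
    [0, 0, 0, 0, 0, 0, 60],
  ],
)

```text
t: 5.8
eef_pos: [575.0, -62.9, 17.4]
tcp_rot: [3.14, 0.0, 0.227]
ft_force: [0.5, 0.4, -0.0]
opening: 0.601
```

>>> play_rows(
  moves=[
    [0, 0, 0.004, 0, 0, 0, 60],
    [0, 0, 0.004, 0, 0, 0, 60],
    [0, 0, 0.004, 0, 0, 0, 60],
    [0, 0, 0, 0, 0, 0, 60],
  ],
)

```text
t: 6.2
eef_pos: [574.9, -62.9, 4.0]
tcp_rot: [3.14, 0.001, 0.228]
ft_force: [-0.3, 0.5, -0.2]
opening: 0.602
```

Run:
```python
from cell import *
from h import *
import cv2
from scipy.spatial.transform import Rotation as Ro
d=read_camera("scene");s=state();print(s["eef_pos"],s["tcp_rot"],s["opening"]*95,s["ft_force"])
cv2.imwrite("pics/scene4.png",d["img"][:,:,::-1])
im=cv2.resize(d["img"][190:260,270:360,::-1],None,fx=8,fy=8,interpolation=cv2.INTER_CUBIC)
R=Ro.from_euler('xyz',s["tcp_rot"]);o=s["opening"]*47.5
for y in (-o,o):
  P=[s["eef_pos"]+R.apply([x,y,z]) for x,z in ((-10,-60),(-10,-20),(10,-20),(10,-60))]
  p=((proj("scene",np.array(P))-[270,190]+.5)*8-.5).round().astype(int)
  cv2.polylines(im,[p],False,(0,0,255),1)
cv2.imwrite("pics/c4.png",im)
```

```text
[574.93811767 -62.92617225   4.25888641] [3.13974762e+00 3.92299417e-04 2.27452208e-01] 56.65302662858569 [-0.12760662  0.10802634 -0.65995037]
```

View pics/c4.png

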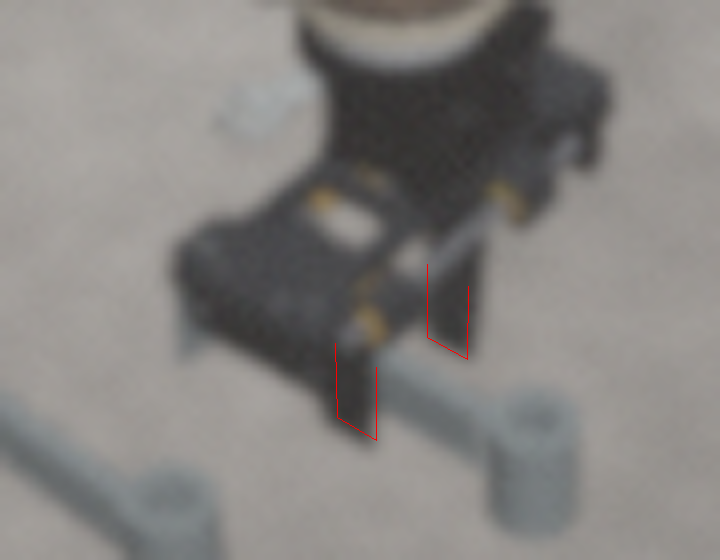

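With the tips taken 34 mm back the outline matches. There was also no bench contact at reported z=4. The tips are truly at z≈24, so I lower 15 mm more and close.

>>> play_rows(
  moves=[
    [0, 0, 0.004, 0, 0, 0, 60],
    [0, 0, 0.004, 0, 0, 0, 60],
    [0, 0, 0.003, 0, 0, 0, 60],
    [0, 0, 0.002, 0, 0, 0, 60],
    [0, 0, 0, 0, 0, 0, 60],
  ],
)

```text
t: 6.75
eef_pos: [575.1, -63.0, -9.8]
tcp_rot: [3.14, 0.0, 0.228]
ft_force: [0.4, -0.8, -0.1]
opening: 0.6
```

>>> play_rows(
  moves=[
    [0, 0, 0, 0, 0, 0, 0],
    [0, 0, 0, 0, 0, 0, 0],
    [0, 0, 0, 0, 0, 0, 0],
    [0, 0, 0, 0, 0, 0, 0],
    [0, 0, 0, 0, 0, 0, 0],
    [0, 0, 0, 0, 0, 0, 0],
    [0, 0, 0, 0, 0, 0, 0],
    [0, 0, 0, 0, 0, 0, 0],
  ],
)

```text
t: 7.55
eef_pos: [575.3, -63.0, -9.4]
tcp_rot: [3.139, -0.0, 0.227]
ft_force: [0.3, 0.5, -0.3]
opening: 0.105
```

Run:
```python
from cell import *
import cv2
d=read_camera("scene");s=state();print(s["eef_pos"],s["tcp_rot"],s["opening"]*95,s["ft_force"],s["moment"])
cv2.imwrite("pics/c5.png",cv2.resize(d["img"][190:260,270:360,::-1],None,fx=8,fy=8,interpolation=cv2.INTER_CUBIC))
```

```text
[575.24034166 -62.97389726  -9.41369635] [ 3.13946493e+00 -4.03451255e-04  2.27336142e-01] 10.109308924731796 [ 0.31605316 -0.19284444  0.23751225] [ 0.09903937  0.02405683 -0.04288674]
```

View pics/c5.png

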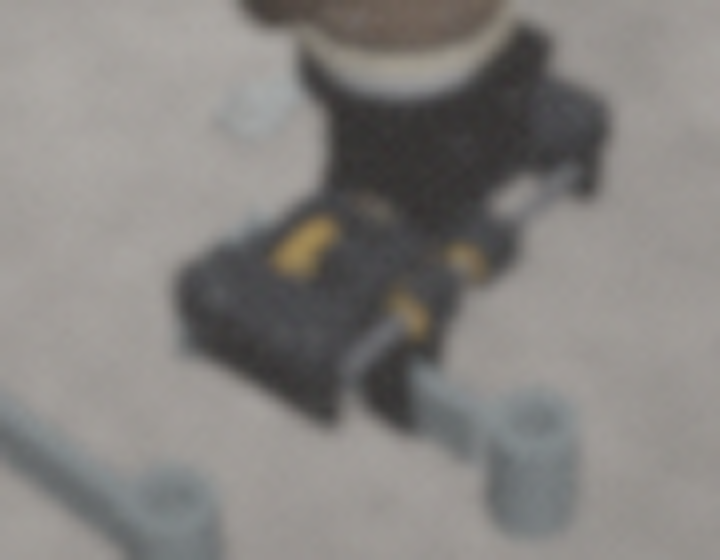

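The arm is gripped, with an opening of 10.1 mm. Now I lift 62 mm.

>>> play_rows(
  moves=[
    [0, 0, -0.003, 0, 0, 0, 0],
    [0, 0, -0.008, 0, 0, 0, 0],
    [0, 0, -0.01, 0, 0, 0, 0],
    [0, 0, -0.012, 0, 0, 0, 0],
    [0, 0, -0.012, 0, 0, 0, 0],
    [0, 0, -0.01, 0, 0, 0, 0],
    [0, 0, -0.007, 0, 0, 0, 0],
    [0, 0, 0, 0, 0, 0, 0],
  ],
)

```text
t: 8.4
eef_pos: [574.9, -62.8, 58.7]
tcp_rot: [3.139, -0.0, 0.228]
ft_force: [0.2, 0.3, -2.9]
opening: 0.1
```

Run:
```python
from cell import *
import cv2
d=read_camera("scene");s=state();print(s["eef_pos"],s["tcp_rot"],s["opening"]*95,s["ft_force"],s["moment"])
cv2.imwrite("pics/c6.png",cv2.resize(d["img"][170:260,270:370,::-1],None,fx=7,fy=6.5,interpolation=cv2.INTER_CUBIC))
```

```text
[574.70508596 -62.74404699  58.21711117] [3.13963554e+00 1.94803168e-04 2.27567754e-01] 9.804046069854198 [ 0.96602143  0.89247299 -4.14735895] [-0.05231236  0.06344733 -0.03585226]
```

View pics/c6.png

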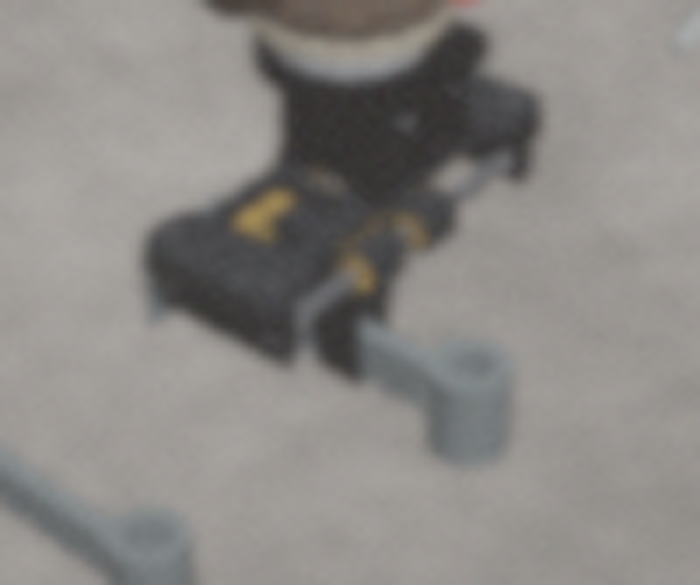

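The arm is lifted and the wrist force shows about 3–4 N of weight. Now I turn it by 1.2 rad while moving to a staging point 70 mm short of the axis.

>>> play_rows(
  moves=[
    [0.0028, -0.018, 0, 0, 0, -0.12, 0],
    [0.005, -0.0175, 0, 0, 0, -0.12, 0],
    [0.007, -0.017, 0, 0, 0, -0.12, 0],
    [0.009, -0.016, 0, 0, 0, -0.12, 0],
    [0.011, -0.0147, 0, 0, 0, -0.12, 0],
    [0.0125, -0.0133, 0, 0, 0, -0.12, 0],
    [0.014, -0.0117, 0, 0, 0, -0.12, 0],
  ],
)

```text
t: 9.15
eef_pos: [562.3, 67.1, 54.7]
tcp_rot: [-3.138, 0.004, 1.095]
ft_force: [0.1, 0.1, -3.0]
opening: 0.101
```

Run:
```python
from cell import *
from goto import *
s=state();print(s["eef_pos"],s["tcp_rot"],s["qvel"].round(2),delta(s,[561.1,119.5,58],[np.pi,0,1.43]))
```

```text
[562.34959579  67.12206527  54.7008196 ] [-3.13826828  0.00377567  1.09465017] [ 0.33  0.01 -0.   -0.   -0.   -0.91] (array([ 45.97, -25.13,  -3.39]), array([-0.0039,  0.0032, -0.3354]))
```

>>> play_rows(
  moves=[
    [0.0117, -0.0057, -0.001, -0.001, 0.001, -0.075, 0],
    [0.012, -0.0047, -0.001, -0.001, 0.001, -0.075, 0],
    [0.0123, -0.0037, -0.001, -0.001, 0.001, -0.075, 0],
    [0.008, -0.0018, 0, 0, 0, -0.05, 0],
    [0, 0, 0, 0, 0, 0, 0],
    [0, 0, 0, 0, 0, 0, 0],
  ],
)

```text
t: 9.75
eef_pos: [561.1, 118.0, 54.4]
tcp_rot: [-3.135, 0.002, 1.387]
ft_force: [0.5, -0.0, -3.0]
opening: 0.105
```

Run:
```python
from cell import *
from goto import *
import cv2
for n in ("top","scene"): cv2.imwrite(f"pics/{n}7.png",read_camera(n)["img"][:,:,::-1])
s=state();print(s["eef_pos"],s["tcp_rot"],s["qvel"].round(2),delta(s,[561.1,119.5,58],[np.pi,0,1.43]))
t=cv2.imread("pics/top7.png")[110:200,180:310];q=cv2.imread("pics/scene7.png")[140:230,320:450]
f=lambda i:cv2.resize(i,None,fx=6,fy=6,interpolation=cv2.INTER_CUBIC)
cv2.imwrite("pics/c7t.png",f(t));cv2.imwrite("pics/c7s.png",f(q))
```

```text
[561.18177301 117.77759849  54.55489426] [-3.13536001e+00  1.50244289e-03  1.38641980e+00] [-0. -0. -0. -0.  0. -0.] (array([ 1.67, -0.42, -3.45]), array([-0.0063,  0.0014, -0.0436]))
```

View pics/c7t.png

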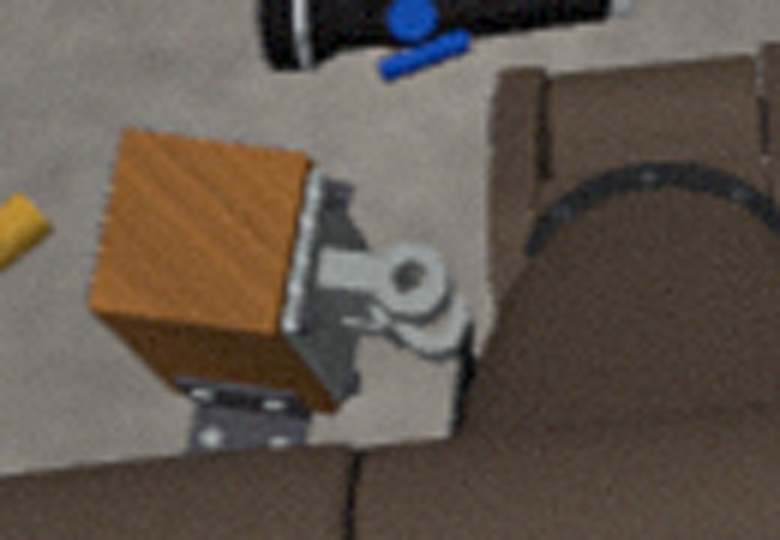

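View pics/c7s.png

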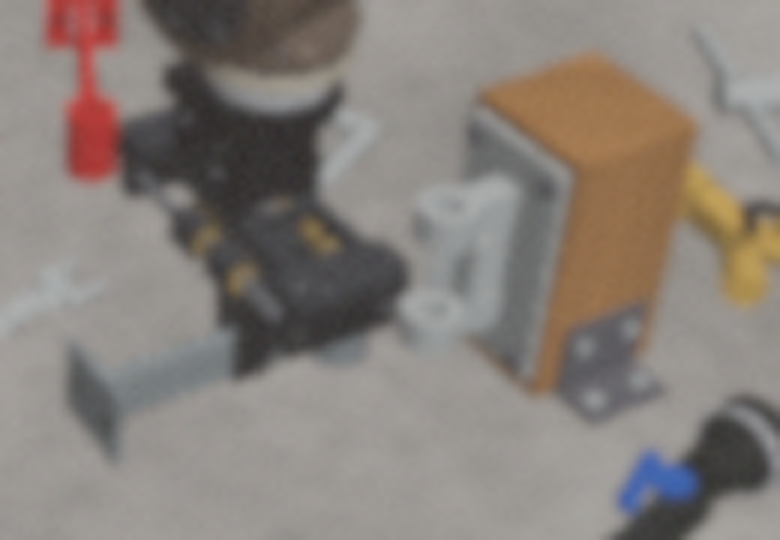

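Run:
```python
import cv2
q=cv2.imread("pics/scene7.png")[190:225,325:385]
cv2.imwrite("pics/c7f.png",cv2.resize(q,None,fx=13,fy=13,interpolation=cv2.INTER_CUBIC))
```

```text
(no output)
```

View pics/c7f.png

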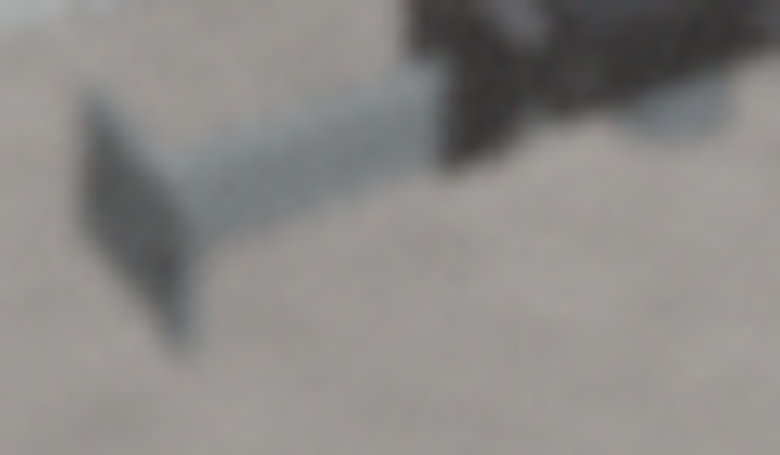

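```bash
cat > ov.py <<'E'
from h import *
import cv2
def ring(c,r,z): 
  t=np.linspace(0,2*np.pi,40); return np.c_[c[0]+r*np.cos(t),c[1]+r*np.sin(t),0*t+z]
def body(q,P):
  c,s=np.cos(q[2]),np.sin(q[2]); R=np.array([[c,-s,0],[s,c,0],[0,0,1]]); return P@R.T+[q[0],q[1],q[3]]
def box(x0,x1,y0,y1,z): return np.array([[x0,y0,z],[x1,y0,z],[x1,y1,z],[x0,y1,z],[x0,y0,z]],float)
LA=[ring((85,0),18,48),ring((85,0),18,0),box(-76,-70,-27,27,48),box(-76,-70,-27,27,0),box(-70,67,-5,5,39),box(-70,67,-5,5,9)]
LB=[ring((-95,0),18,134),ring((-95,0),18,112),ring((-95,0),18,60),ring((-95,0),18,38)]
def swing(s,ox=20.5): # swing pose from state
  e=s["eef_pos"];y=s["tcp_rot"][2]; return np.array([e[0]-ox*np.cos(y),e[1]-ox*np.sin(y),y,e[2]+9.4])
def over(n,img,off,wh,fs,q,out,br=None):
  im=cv2.imread(img)[off[1]:off[1]+wh[1],off[0]:off[0]+wh[0]]; im=cv2.resize(im,None,fx=fs,fy=fs,interpolation=cv2.INTER_CUBIC)
  for L,qq in [(l,q) for l in LA]+([(l,br) for l in LB] if br is not None else []):
    p=(proj(n,body(qq,L))-np.array(off)+.5)*fs-.5
    cv2.polylines(im,[p.round().astype(int)],False,(0,0,255),1)
  cv2.imwrite(out,im)
E
python3 - <<'E'
from cell import *
from ov import *
s=state();q=swing(s);print(q)
over("scene","pics/scene7.png",(325,190),(60,40),13,q,"pics/c7o.png")
c=lambda p:uncrop(p,(325,190),13)
# fit
obs=[(c((82,95)),(-76,27,48)),(c((82,228)),(-76,27,0)),(c((180,222)),(-76,-27,48)),(c((180,350)),(-76,-27,0))]
def r(v): 
  return np.concatenate([(proj("scene",body([v[0],v[1],v[2],q[3]],np.array([b],float)))[0]-u) for u,b in obs])
f=least_squares(r,q[:3],x_scale=[10,10,.1]);print(f.x,f.fun.round(2))
E
```

```text
[557.42343292  97.62505821   1.3864198   63.95489426]
[560.9834784   95.55153397   1.34383733] [ 0.05 -0.76 -0.18  0.36  0.28 -0.62 -0.17  0.98]
```

View pics/c7o.png

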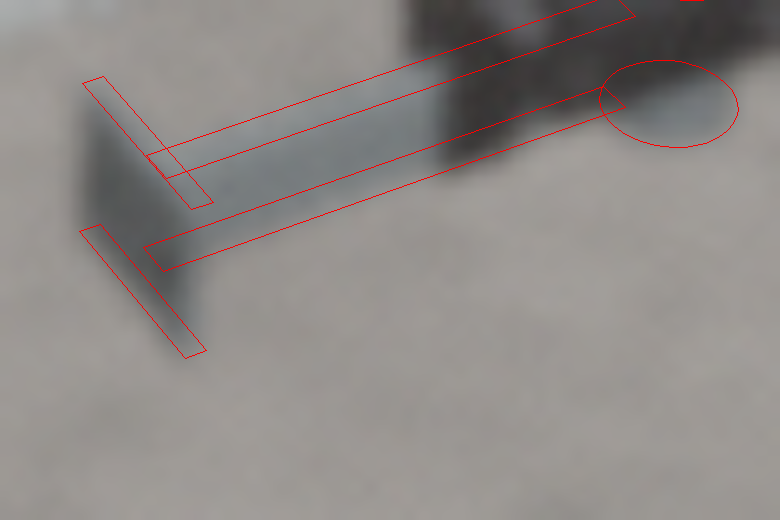

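The robot-derived model overlays the flange, bar and sleeve bottom within about 0.5 px. Next I level the tool, set the height so the sleeve bottom is at 62, and advance to 40 mm before line-up.

>>> play_rows(
  moves=[
    [0.001, 0, 0.001, -0.003, 0.001, -0.02, 0],
    [0.001, 0, 0.001, -0.003, 0, -0.02, 0],
    [0, 0, 0, 0, 0, 0, 0],
    [0, 0, 0, 0, 0, 0, 0],
  ],
)

```text
t: 10.25
eef_pos: [561.6, 118.6, 52.2]
tcp_rot: [3.142, 0.0, 1.427]
ft_force: [-0.6, 0.4, -4.0]
opening: 0.103
```

Run:
```python
from cell import *
from goto import *
s=state();B=np.array([579.87,252.16]);u=np.array([.1403,.9901])
p=B-u*(64.4+40)
print(s["eef_pos"],s["tcp_rot"],s["ft_force"],s["moment"],delta(s,[*p,52.6],[np.pi,0,1.43]))
```

```text
[561.59112245 118.59290076  52.20324056] [3.14158872e+00 4.39733733e-04 1.42679004e+00] [-0.5668815   0.38254492 -4.03079594] [-0.0207095  -0.11921659 -0.05694467] (array([30.41, -0.74, -0.41]), array([ 0.    ,  0.0004, -0.0032]))
```

>>> play_rows(
  moves=[
    [0.008, 0, 0, 0, 0, -0.002, 0],
    [0.008, -0.0005, 0, 0, 0, -0.001, 0],
    [0.008, 0, 0, 0, 0, 0, 0],
    [0.004, 0, 0, 0, 0, 0, 0],
    [0, 0, 0, 0, 0, 0, 0],
    [0, 0, 0, 0, 0, 0, 0],
  ],
)

```text
t: 10.85
eef_pos: [565.4, 149.6, 52.3]
tcp_rot: [3.141, 0.0, 1.43]
ft_force: [0.1, -0.1, -4.1]
opening: 0.104
```

Run:
```python
from cell import *
from goto import *
from ov import *
for n in ("scene","top"): cv2.imwrite(f"pics/{n}8.png",read_camera(n)["img"][:,:,::-1])
s=state();B=np.array([579.87,252.16]);u=np.array([.1403,.9901])
p=B-u*(64.4+20)
print(s["eef_pos"],s["tcp_rot"],s["ft_force"],delta(s,[*p,52.6],[np.pi,0,1.43]))
br=np.array([593.228,346.214,1.43,0])
over("scene","pics/scene8.png",(350,155),(75,55),10,swing(s),"pics/c8o.png",br)
im=cv2.imread("pics/scene8.png")[155:210,350:425];cv2.imwrite("pics/c8.png",cv2.resize(im,None,fx=10,fy=10,interpolation=cv2.INTER_CUBIC))
```

```text
[565.45688889 149.35405614  52.31011917] [3.14127545e+00 2.62740410e-04 1.43001197e+00] [-0.40395181 -1.14550955 -3.44868066] (array([19.41, -0.15, -0.3 ]), array([0.0003, 0.0003, 0.    ]))
```

View pics/c8o.png

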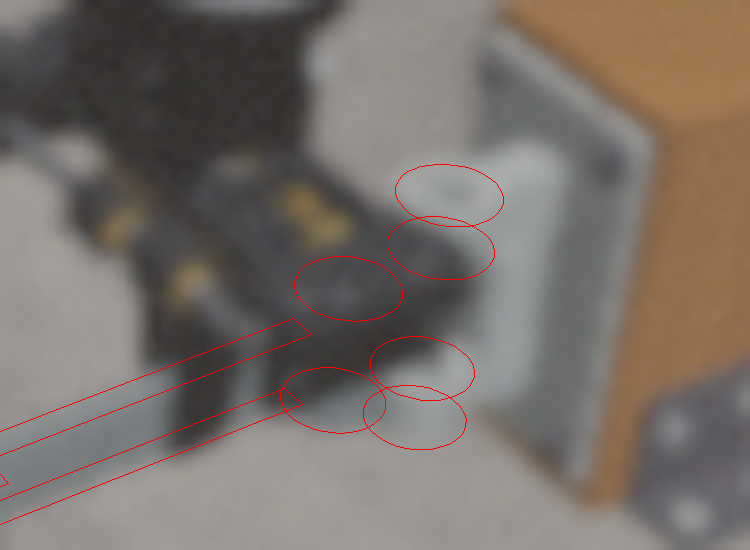

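View pics/c8.png

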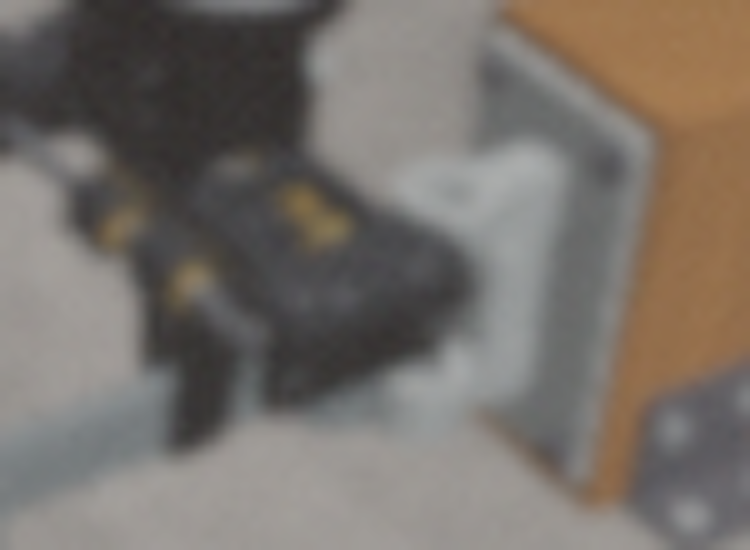

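The overlay puts the sleeve vertically within the gap and about 39 mm short of line-up. I advance gently and watch the force.

>>> play_rows(
  moves=[
    [0.004, 0, -0.0003, 0, 0, 0, 0],
    [0.005, 0, 0, 0, 0, 0, 0],
    [0.005, 0, 0, 0, 0, 0, 0],
    [0.003, 0, 0, 0, 0, 0, 0],
    [0, 0, 0, 0, 0, 0, 0],
  ],
)

```text
t: 11.45
eef_pos: [568.1, 167.2, 52.7]
tcp_rot: [3.141, 0.0, 1.429]
ft_force: [-0.1, 0.1, -4.6]
opening: 0.102
```

```bash
cat > st.py <<'E'
from cell import *
from goto import *
s=state();B=np.array([579.87,252.16]);u=np.array([.1403,.9901]);v=np.array([-.9901,.1403])
F=s["ft_force"];y=s["tcp_rot"][2];S=s["eef_pos"][:2]+64.4*np.array([np.cos(y),np.sin(y)])-B
print(s["eef_pos"].round(2),s["tcp_rot"].round(4),"F u,v,z",(F[:2]@u).round(2),(F[:2]@v).round(2),F[2].round(2),"M",s["moment"].round(3),"sleeve u,v",(S@u).round(2),(S@v).round(2))
print(delta(s,[*(B-64.4*u),52.6],[np.pi,0,1.43]))
E
python3 st.py
```

```text
[568.14 167.2   52.67] [3.1413e+00 2.0000e-04 1.4291e+00] F u,v,z 0.1 0.1 -4.58 M [-0.046 -0.078  0.003] sleeve u,v -21.36 -0.37
(array([21.36, -0.33,  0.06]), array([ 0.0003,  0.0002, -0.0009]))
```

The sleeve is already entering between the knuckles with no contact force.

>>> play_rows(
  moves=[
    [0.004, 0, 0, 0, 0, 0, 0],
    [0.004, -0.0003, 0, 0, 0, 0, 0],
    [0.004, 0, 0, 0, 0, 0, 0],
    [0.002, 0, 0, 0, 0, 0, 0],
    [0, 0, 0, 0, 0, 0, 0],
    [0, 0, 0, 0, 0, 0, 0],
  ],
)

```text
t: 12.05
eef_pos: [569.9, 182.5, 52.6]
tcp_rot: [3.141, 0.0, 1.429]
ft_force: [-0.4, -0.2, -3.0]
opening: 0.1
```

```bash
python3 st.py
```

```text
[569.86 182.5   52.57] [3.1415e+00 3.0000e-04 1.4294e+00] F u,v,z -0.23 0.35 -3.04 M [-0.077 -0.106 -0.023] sleeve u,v -5.98 0.09
(array([ 5.98,  0.13, -0.03]), array([ 0.0001,  0.0003, -0.0006]))
```

>>> play_rows(
  moves=[
    [0.001, 0, 0, 0, 0, 0, 0],
    [0.001, 0, 0, 0, 0, 0, 0],
    [0.001, 0, 0, 0, 0, 0, 0],
    [0, 0, 0, 0, 0, 0, 0],
  ],
)

```text
t: 12.45
eef_pos: [570.4, 185.4, 52.6]
tcp_rot: [3.141, 0.0, 1.429]
ft_force: [0.0, 1.3, -2.5]
opening: 0.102
```

```bash
python3 st.py
```

```text
[570.36 185.39  52.59] [3.1415e+00 4.0000e-04 1.4290e+00] F u,v,z 1.32 0.15 -2.54 M [-0.083 -0.118 -0.005] sleeve u,v -3.04 -0.02
(array([ 3.04,  0.05, -0.02]), array([ 0.0001,  0.0004, -0.001 ]))
```

>>> play_rows(
  moves=[
    [0.001, 0, 0, 0, 0, 0, 0],
    [0.001, 0, 0, 0, 0, 0, 0],
    [0, 0, 0, 0, 0, 0, 0],
  ],
)

```text
t: 12.75
eef_pos: [570.7, 187.5, 52.6]
tcp_rot: [3.142, 0.0, 1.429]
ft_force: [-1.1, -0.3, -3.8]
opening: 0.1
```

```bash
python3 st.py
```

```text
[570.67 187.49  52.57] [3.1415e+00 4.0000e-04 1.4289e+00] F u,v,z -0.42 1.0 -3.8 M [-0.096 -0.09   0.066] sleeve u,v -0.92 -0.04
(array([ 0.92,  0.04, -0.03]), array([ 0.0001,  0.0004, -0.0011]))
```

>>> play_rows(
  moves=[
    [0.001, 0, 0, 0, 0, 0, 0],
    [0, 0, 0, 0, 0, 0, 0],
  ],
)

```text
t: 12.95
eef_pos: [570.8, 188.6, 52.6]
tcp_rot: [3.142, 0.0, 1.429]
ft_force: [-0.0, -0.2, -3.3]
opening: 0.101
```

>>> play_rows(
  moves=[
    [0.0007, 0, 0, 0, 0, 0, 0],
    [0, 0, 0, 0, 0, 0, 0],
  ],
)

```text
t: 13.15
eef_pos: [570.7, 189.2, 52.5]
tcp_rot: [-3.141, 0.001, 1.429]
ft_force: [-0.3, -0.4, -3.3]
opening: 0.103
```

>>> play_rows(
  moves=[
    [0.0007, 0, 0, 0, 0, 0, 0],
    [0, 0, 0, 0, 0, 0, 0],
  ],
)

```text
t: 13.35
eef_pos: [570.4, 189.5, 52.4]
tcp_rot: [-3.14, 0.001, 1.429]
ft_force: [-1.5, -0.3, -3.6]
opening: 0.104
```

```bash
python3 st.py
```

```text
[570.43 189.5   52.44] [-3.1403e+00  1.5000e-03  1.4291e+00] F u,v,z -0.46 1.4 -3.56 M [-0.07   0.032  0.015] sleeve u,v 1.03 0.5
(array([-1.03,  0.56, -0.16]), array([-0.0013,  0.0015, -0.0009]))
```

>>> play_rows(
  moves=[
    [0.0007, 0, 0, 0, 0, 0, 0],
    [0, 0, 0, 0, 0, 0, 0],
  ],
)

```text
t: 13.55
eef_pos: [570.2, 189.8, 52.4]
tcp_rot: [-3.139, 0.002, 1.429]
ft_force: [-1.7, -1.9, -2.4]
opening: 0.103
```

```bash
python3 st.py
```

```text
[570.16 189.84  52.35] [-3.1395e+00  2.1000e-03  1.4291e+00] F u,v,z -2.09 1.4 -2.45 M [-0.23   0.035  0.048] sleeve u,v 1.34 0.81
(array([-1.34,  0.87, -0.25]), array([-0.0021,  0.0021, -0.0009]))
```

>>> play_rows(
  moves=[
    [0.0007, 0, 0, 0, 0, 0, 0],
    [0, 0, 0, 0, 0, 0, 0],
  ],
)

```text
t: 13.75
eef_pos: [569.9, 190.2, 52.3]
tcp_rot: [-3.139, 0.003, 1.429]
ft_force: [-1.3, -1.6, -2.2]
opening: 0.105
```

```bash
python3 st.py
```

```text
[569.91 190.18  52.26] [-3.1387e+00  2.9000e-03  1.4293e+00] F u,v,z -1.81 1.06 -2.19 M [-0.261  0.145  0.054] sleeve u,v 1.63 1.12
(array([-1.63,  1.17, -0.34]), array([-0.0029,  0.0029, -0.0008]))
```

It is sliding gently along the 45° back face at about 2 N (u minus v is constant at 0.52). I keep probing to find the flat.

>>> play_rows(
  moves=[
    [0.0007, -0.0003, 0, 0, 0, 0, 0],
    [0.0005, -0.0003, 0, 0, 0, 0, 0],
    [0, 0, 0, 0, 0, 0, 0],
  ],
)

```text
t: 14.05
eef_pos: [569.3, 190.9, 52.2]
tcp_rot: [-3.138, 0.004, 1.429]
ft_force: [-1.4, -3.1, -2.8]
opening: 0.104
```

```bash
python3 st.py
```

```text
[569.32 190.94  52.18] [-3.1383  0.0038  1.4293] F u,v,z -3.31 0.98 -2.84 M [-0.594  0.1    0.033] sleeve u,v 2.3 1.81
(array([-2.3 ,  1.86, -0.41]), array([-0.0033,  0.0038, -0.0007]))
```

>>> play_rows(
  moves=[
    [0.0007, -0.0003, 0, 0, 0, 0, 0],
    [0.0005, -0.0003, 0, 0, 0, 0, 0],
    [0, 0, 0, 0, 0, 0, 0],
  ],
)

```text
t: 14.35
eef_pos: [569.3, 190.9, 52.3]
tcp_rot: [-3.139, 0.005, 1.429]
ft_force: [-0.3, -2.1, -3.2]
opening: 0.101
```

```bash
python3 st.py
```

```text
[569.32 190.85  52.3 ] [-3.139   0.0054  1.429 ] F u,v,z -2.14 -0.05 -3.2 M [-0.391  0.132  0.101] sleeve u,v 2.22 1.78
(array([-2.22,  1.85, -0.29]), array([-0.0026,  0.0054, -0.001 ]))
```

It has stalled on the flat at u=2.25, v=1.8. Together with the 45° contact this puts the true axis at u≈1.25, v≈2.2 in my estimated frame. I back off 1 mm, centre laterally and level the tool.

>>> play_rows(
  moves=[
    [-0.001, -0.0004, -0.0003, -0.0026, 0.0054, 0, 0],
    [0, 0, 0, 0, 0, 0, 0],
    [0, 0, 0, 0, 0, 0, 0],
  ],
)

```text
t: 14.65
eef_pos: [569.5, 190.9, 52.9]
tcp_rot: [3.14, -0.002, 1.429]
ft_force: [0.1, -0.9, -2.8]
opening: 0.104
```

```bash
python3 st.py
```

```text
[569.51 190.88  52.86] [ 3.1395e+00 -2.3000e-03  1.4287e+00] F u,v,z -0.82 -0.26 -2.82 M [-0.059 -0.057  0.001] sleeve u,v 2.27 1.57
(array([-2.27,  1.66,  0.26]), array([ 0.0021, -0.0023, -0.0013]))
```

>>> play_rows(
  moves=[
    [-0.001, -0.0006, 0.0002, 0.002, -0.0023, 0, 0],
    [0, 0, 0, 0, 0, 0, 0],
    [0, 0, 0, 0, 0, 0, 0],
  ],
)

```text
t: 14.95
eef_pos: [568.9, 190.4, 52.7]
tcp_rot: [3.141, -0.0, 1.429]
ft_force: [-0.0, -0.2, -3.8]
opening: 0.101
```

```bash
python3 st.py
```

```text
[568.93 190.39  52.71] [ 3.1411e+00 -3.0000e-04  1.4290e+00] F u,v,z -0.23 -0.02 -3.85 M [-0.022 -0.084 -0.021] sleeve u,v 1.7 2.1
(array([-1.7 ,  2.17,  0.11]), array([ 0.0005, -0.0003, -0.001 ]))
```

The tool is level with no contact. I'll check the lateral centre by probing towards the opposite face.

>>> play_rows(
  moves=[
    [0, -0.0006, 0, 0, 0, 0, 0],
    [0, -0.0006, 0, 0, 0, 0, 0],
    [0, 0, 0, 0, 0, 0, 0],
  ],
)

```text
t: 15.25
eef_pos: [568.5, 190.4, 52.8]
tcp_rot: [3.139, -0.001, 1.428]
ft_force: [1.2, -1.3, -4.5]
opening: 0.103
```

```bash
python3 st.py
```

```text
[568.51 190.45  52.83] [ 3.1394e+00 -7.0000e-04  1.4284e+00] F u,v,z -1.08 -1.36 -4.47 M [-0.235 -0.268 -0.117] sleeve u,v 1.7 2.48
(array([-1.7 ,  2.59,  0.23]), array([ 0.0022, -0.0007, -0.0016]))
```

>>> play_rows(
  moves=[
    [0, -0.0006, 0, 0, 0, 0, 0],
    [0, -0.0006, 0, 0, 0, 0, 0],
    [0, 0, 0, 0, 0, 0, 0],
  ],
)

```text
t: 15.55
eef_pos: [568.2, 190.4, 53.0]
tcp_rot: [3.137, -0.001, 1.428]
ft_force: [2.6, -0.1, -3.8]
opening: 0.106
```

```bash
python3 st.py
```

```text
[568.23 190.38  52.97] [ 3.1374e+00 -1.1000e-03  1.4276e+00] F u,v,z 0.23 -2.63 -3.75 M [-0.309 -0.504 -0.173] sleeve u,v 1.6 2.7
(array([-1.59,  2.86,  0.38]), array([ 0.0042, -0.0011, -0.0024]))
```

Contact on the far face begins at about u+v=4.15. That gives an axis of u≈1.0, v≈1.85, which agrees within 0.4 mm. I centre there and level.

>>> play_rows(
  moves=[
    [-0.0006, 0.0006, 0.0003, 0.004, -0.001, -0.002, 0],
    [0, 0, 0, 0, 0, 0, 0],
    [0, 0, 0, 0, 0, 0, 0],
  ],
)

```text
t: 15.85
eef_pos: [567.7, 189.9, 52.5]
tcp_rot: [-3.139, 0.0, 1.431]
ft_force: [0.5, -0.9, -3.1]
opening: 0.103
```

```bash
python3 st.py
```

```text
[567.71 189.86  52.53] [-3.1392e+00  3.0000e-04  1.4305e+00] F u,v,z -0.83 -0.63 -3.1 M [-0.186 -0.322 -0.015] sleeve u,v 1.01 3.34
(array([-1.01,  3.3 , -0.08]), array([-0.0024,  0.0003,  0.0005]))
```

>>> play_rows(
  moves=[
    [0, 0.0012, 0, -0.0024, 0, 0, 0],
    [0, 0, 0, 0, 0, 0, 0],
    [0, 0, 0, 0, 0, 0, 0],
  ],
)

```text
t: 16.15
eef_pos: [568.4, 189.9, 52.4]
tcp_rot: [-3.141, 0.001, 1.431]
ft_force: [0.5, 0.2, -2.9]
opening: 0.101
```

```bash
python3 st.py
```

```text
[568.42 189.87  52.41] [-3.1407e+00  6.0000e-04  1.4310e+00] F u,v,z 0.24 -0.44 -2.89 M [-0.075 -0.085  0.02 ] sleeve u,v 1.12 2.66
(array([-1.12,  2.6 , -0.19]), array([-0.0009,  0.0006,  0.001 ]))
```

>>> play_rows(
  moves=[
    [0, 0.0008, -0.0002, -0.0009, 0.0006, 0, 0],
    [0, 0, 0, 0, 0, 0, 0],
    [0, 0, 0, 0, 0, 0, 0],
    [0, 0, 0, 0, 0, 0, 0],
  ],
)

```text
t: 16.55
eef_pos: [569.1, 189.8, 52.6]
tcp_rot: [-3.141, 0.0, 1.431]
ft_force: [-0.7, -0.2, -3.4]
opening: 0.104
```

```bash
python3 st.py
python3 - <<'E'
from cell import *
from ov import *
for n in ("scene","top"): cv2.imwrite(f"pics/{n}9.png",read_camera(n)["img"][:,:,::-1])
s=state();br=np.array([593.228,346.214,1.43,0])
over("scene","pics/scene9.png",(340,150),(80,60),9.5,swing(s),"pics/c9o.png",br)
im=cv2.imread("pics/scene9.png")[160:205,365:425];cv2.imwrite("pics/c9.png",cv2.resize(im,None,fx=13,fy=13,interpolation=cv2.INTER_CUBIC))
im=cv2.imread("pics/top9.png")[130:190,200:290];cv2.imwrite("pics/c9t.png",cv2.resize(im,None,fx=8,fy=8,interpolation=cv2.INTER_CUBIC))
E
```

```text
[569.07 189.83  52.58] [-3.1413  0.      1.4312] F u,v,z -0.31 0.66 -3.36 M [-0.019 -0.083 -0.02 ] sleeve u,v 1.18 2.02
(array([-1.18,  1.94, -0.02]), array([-0.0003,  0.    ,  0.0012]))
```

View pics/c9o.png

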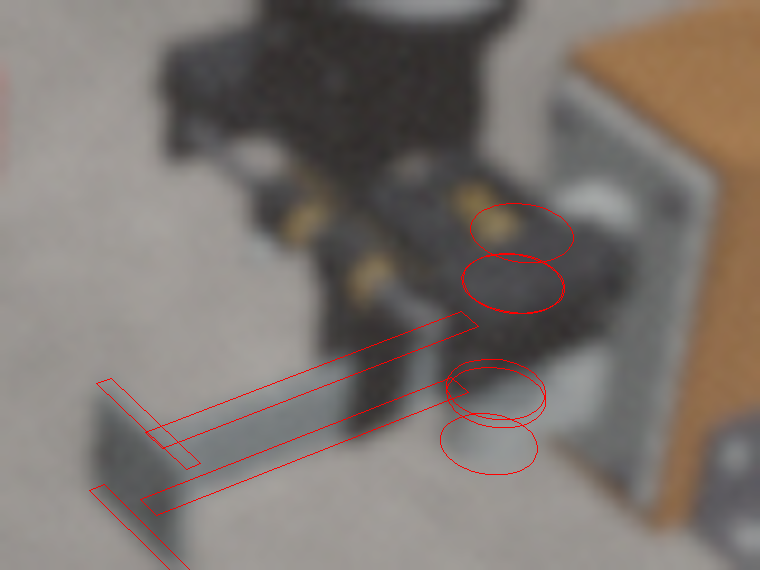

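View pics/c9.png

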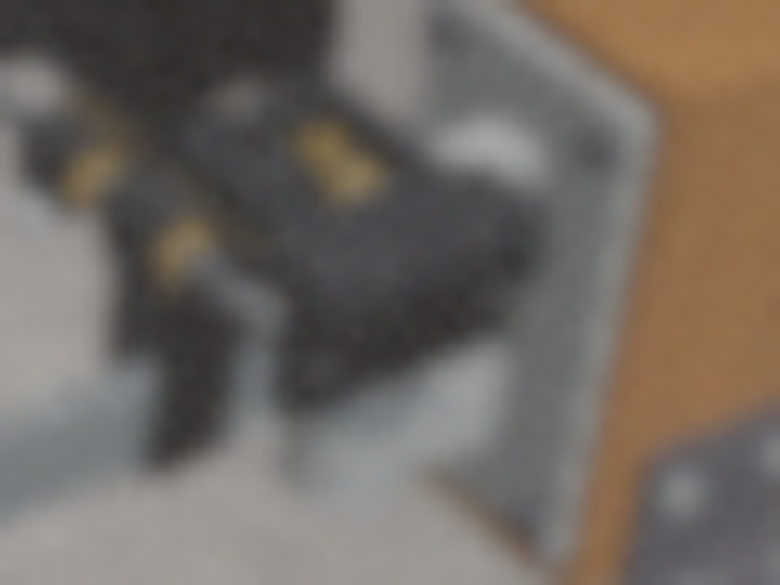

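View pics/c9t.png

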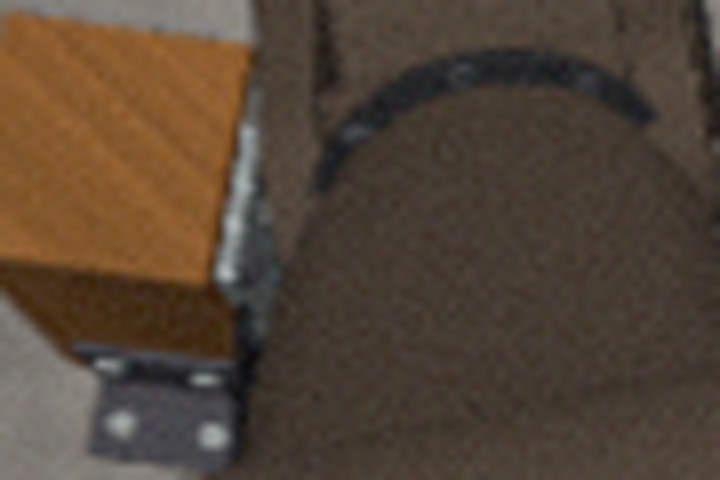

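The sleeve overlay sits between the knuckle rings, and the flange still matches its model, so nothing slipped. I hold still for over a second.

>>> play_rows(
  moves=[
    [0, 0, 0, 0, 0, 0, 0],
    [0, 0, 0, 0, 0, 0, 0],
    [0, 0, 0, 0, 0, 0, 0],
    [0, 0, 0, 0, 0, 0, 0],
    [0, 0, 0, 0, 0, 0, 0],
    [0, 0, 0, 0, 0, 0, 0],
    [0, 0, 0, 0, 0, 0, 0],
    [0, 0, 0, 0, 0, 0, 0],
  ],
)

```text
t: 17.45
eef_pos: [569.1, 189.8, 52.6]
tcp_rot: [-3.141, -0.0, 1.431]
ft_force: [-0.3, -0.2, -4.6]
opening: 0.104
```

>>> play_rows(
  moves=[
    [0, 0, 0, 0, 0, 0, 0],
    [0, 0, 0, 0, 0, 0, 0],
    [0, 0, 0, 0, 0, 0, 0],
    [0, 0, 0, 0, 0, 0, 0],
    [0, 0, 0, 0, 0, 0, 0],
    [0, 0, 0, 0, 0, 0, 0],
    [0, 0, 0, 0, 0, 0, 0],
    [0, 0, 0, 0, 0, 0, 0],
  ],
)

```text
t: 18.25
eef_pos: [569.1, 189.8, 52.6]
tcp_rot: [-3.141, 0.0, 1.431]
ft_force: [-0.7, 0.5, -2.5]
opening: 0.106
```

```bash
python3 st.py
```

```text
[569.09 189.81  52.57] [-3.1413  0.      1.4312] F u,v,z 0.4 0.8 -2.52 M [-0.059 -0.072 -0.02 ] sleeve u,v 1.15 2.0
(array([-1.15,  1.93, -0.03]), array([-0.0003,  0.    ,  0.0012]))
```

```bash
python3 -c "
from cell import *
print(job_done())"
```

```text
the job is handed in; nothing more can be done
None
```

I picked the 48 mm arm, which is the left one in the top view. Its sleeve is now between the knuckles and I handed the job in with the gripper still holding it; no verdict is given.

**First grasp missed:** the jaws closed above the bar. The camera showed the fingertips about 34 mm higher than the reported tool position implied. I allowed for that and the second grasp held, with the jaws stopping at 10.1 mm on the 10 mm bar.

**Lining up:** both 45° faces and the flat of the hollow were touched at roughly 1–3.5 N. Two ways of working out the axis from those contacts agreed within about 0.4 mm. They put it about 1 mm and 2 mm from my camera estimate, and I trusted the contacts.

**Last checks:**
- **Position:** by my estimate the sleeve is within about 0.3 mm of the axis found by touch.
- **Level and height:** the tool is level, and the sleeve should have about 2 mm free above and below.
- **Forces:** sideways force is under 1 N, and the downward 2.5–4.6 N is just the arm's weight.
- **Stillness:** the pose did not change over 1.6 s of holding.
- **Not seen directly:** the robot hid the bores in both cameras, so the line-up rests on touch, the tool readings and how well the flange matched its model. I did not measure the other objects again, but nothing registered contact with them.

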